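# Pump the salad spinner and hold its brake half-way

### The job

Give the salad spinner a full stroke: press its long pump lever down to the stop and let it spring all the way back up. Then press the large round brake button about half-way down with the fingers, never to its stop, and finish while still holding it there. Leave the small lid-release button and the other things on the worktop alone.

Things in the scene. Friction and masses are not known exactly. Their poses are not given: they have to be found in the camera images.
- spinner: Salad spinner: round steel bowl with a white plastic lid, 254 mm across, flat lid top 150 mm above the worktop; it stands firmly on rubber feet and cannot move. Origin: centre of its underside on the worktop, z up. In its frame the lever's pad points to -x on the +y side; the round buttons are on the -y side of the lid, the large brake at x -40, y -62 mm and the small lid release at x +60, y -62 mm.
- lever (a joint): Pump lever, a grey bar 22 mm wide ending in a 50 x 40 mm finger pad, 14 mm thick. It hinges about the spinner's y axis at x +80, y +52, z 172 mm of the spinner's frame. 0 rad: at rest, sloping up 0.38 rad toward its pad; 0.38 rad: pressed down level, at its stop. A spring returns it: pressed at the pad it takes about 4.5 N to start and 9 N at the stop.
- lever_pad (a point): Centre of the upper face of the lever's pad, 150 mm along the bar from the hinge axis; moves with the lever. At rest it is 234 mm above the worktop, at the stop 179 mm, and comes about 13 mm toward -x of the spinner's frame on the way down.
- brake (a joint): Brake, the large round grey push button, 40 mm across, on a raised collar. 0: up; grows as it is pressed straight down, 0.014 m at its stop; 0.007 is half-way. Spring: about 3 N to start, 6 N half-way, 9 N at the stop; it comes up again as soon as it is let go.
- brake_top (a point): Centre of the brake button's top face, 182 mm above the worktop when up; moves with the button.
- release (a joint): Lid release, the small round grey button, 20 mm across, to be left alone. 0: up; 0.005 m at its stop; light spring (2 N to start).
- release_top (a point): Centre of the release button's top face, 163 mm above the worktop.
- lemon: Lemon, 78 x 55 x 56 mm, loose bystander close beside the spinner; origin at its underside.
- garlic: Garlic bulb, 53 mm, loose bystander; origin at its underside.
- timer: Kitchen timer, round, 67 mm across, 50 mm high, loose bystander; origin at its underside.
- artichoke: Artichoke, 119 x 123 x 105 mm, loose bystander; origin at its underside.

How it is judged (in metres and radians):
On the way, in this order (a step that is already met when the one before it is completed fails the run):
1. the pump lever is pressed down to its stop (value of joint lever above 0.35 rad and value of joint brake below 0.002 m), for 0.1 s.
2. the pump lever has sprung back up (value of joint lever below 0.04 rad and value of joint brake below 0.002 m), for 0.2 s.
3. the fingers hold the brake about half-way down (value of joint brake between 0.004 and 0.01 m and contact force between the fingers and spinner above 2 N), for 1 s.
At the end, for the whole second after the job is handed in: The fingers are pressing the brake button and keep it 4 to 10 mm down (of 14 mm) with 2 to 20 N; the pump lever is back up (within 0.04 rad of rest), the lid release is up (within 2 mm), and the lemon, garlic, timer and artichoke are within 40 mm of where they stood (all of step 3 and contact force between the fingers and spinner below 20 N and value of joint lever below 0.04 rad and value of joint release below 0.002 m and distance of each of lemon, garlic, timer, artichoke from where it was at the start of the episode below 0.04 m); the arm keeps its last pose, push and grip.
It fails at once if the brake button is pushed to its stop (more than 12.5 mm) (value of joint brake above 0.0125 m).
It fails at once if the lid release is pressed (more than 3 mm) (value of joint release above 0.003 m).
It fails at once if a bystander is knocked away (more than 40 mm) (distance of any of lemon, garlic, timer, artichoke from where it was at the start of the episode above 0.04 m).
It also fails if it takes over 42 s, if anything falls off the work surface, if the arm or the gripper's body presses on something with over 40 N, if the wrist force passes 120 N, or if a joint passes its speed limit or range.

### The arm

A 6-joint arm with a two-finger parallel gripper is mounted at the origin on a cart in front of the work surface, level with it; the furniture and walls round the work are solid. World frame = base frame: x ahead of the robot, y to its left, z up, the work surface at z = 0. Lengths are in mm, angles in rad, forces in N, time in s.
With the tool pointing down it reaches from about 425 to 950 mm from the base axis. Payload 3.5 kg.
Tool frame: the origin (TCP) lies at the very end of the fingers, on their centre line; the grasp point (between the pads) lies 19 mm behind it (tcp_to_grasp is the distance from the TCP to the grasp point, in mm); z points along the fingers, y is the line along which they close (so a half turn about z gives the same grasp; the last joint's range is limited). The gripper opens to 85 mm and grips with 20 to 120 N. Pads are 22 mm wide; open, the fingers measure 114 mm over their backs; the gripper's body (76 mm by 85 mm) begins 54 mm behind the grasp point. The pads swing forward as they close: fully open they stand 13 mm farther back than shut.
Start: joints at [1.096, 0.286, 1.577, -0, 1.279, -0.15], TCP at [215.369, 639.705, 231.325] pointing down, gripper open.
Joint ranges: [-2.77, 2.77], [-0.9, 2.22], [0.21, 2.48], [-1.53, 4.67], [0.24, 2.81], [-2.84, 2.84]. Speed limits (rad/s): [2.79, 2.79, 3.14, 3.14, 3.14, 3.14].

### API

Orientations are given as a rotation vector (axis times angle).
In Python, from cell import * gives the robot as it stands. The module is installed in compiled form; this text tells all that it offers.
- The arm moves only by the tool send_rows, never from a script. Its argument "rows" is a list of rows, each an object with "dp": the shift along the tool's x, y, z in units of 25 mm (1.0 is 25 mm), a list of three; "dr": the turn, a rotation vector about the tool's x, y, z in units of 6 degrees (1.0 is 6 degrees), a list of three; "claw": the opening in per cent of the stroke, from 0 (shut) to 100 (fully open). In form: [{"dp": [tx, ty, tz], "dr": [ax, ay, az], "claw": claw}, ...]. A call has exactly 8 rows; each row is the pose to reach, as a shift and turn from the pose commanded when the call began, along the tool's axes at that moment; what a row does not reach only later rows make up. A row lasts 1/10 s, in which the tool goes at most 50 mm and 8.59 degrees, less where a joint would pass 70% of its speed; a pose out of reach is approached as far as the arm can. A call with a gripper value outside its range is refused whole. The fingers move at their own pace and stop on an object; the grip force is fixed at half the most. Time passes only in rows, so rows that repeat a pose let the fingers close, or fill a call up. It gives the time, the measured TCP pose, the force, the opening and the grip force at its end, in the units of the state.
- state(): the state, without advancing time (a new reading comes with each control period).
- grab_frame(name): name is "scene" or "top" or "wrist"; returns (picture, depth): 480x640x3 uint8, red, green, blue; 480x640 float32, mm along the optical axis (not along the pixel's ray), 0 where there is no reading.
- camera_params(name): a dict with "fx", "fy", "cx", "cy" (pixels), "world_to_cam" (4x4, takes a point from world to camera coordinates); the wrist camera has in their place "tool_from_camera" (4x4, takes a point from camera to tool coordinates, whose origin is the TCP and whose axes are the flange's). Camera axes: x right, y up, looking along -z (the intrinsics and any distortion apply to the point x, -y, -z); pixel columns grow to the right and rows downward; lengths in mm; the calibration is good to about 2 mm. A picture is of the moment at which its call begins: read the wrist's pose just before it. camera_params takes no time and is no camera call.
- sign_off(): hands the job in; it is judged then, once.
The state is a dict: "time": time; "qpos": joint angles; "joint_velocities": joint speeds; "joint_efforts": joint torques, N m; "position": TCP position; "eef_rot": TCP orientation; "wrist_force": force on the tool from outside, world axes, zero at the start; "ft_torque": the same for the moment, N m; "gripper_width": opening from 0.0 (shut) to 1.0 (fully open); "gripper_force": force on a finger pad.
Only numpy, scipy, OpenCV 4.12 (cv2) and the standard library are available. Lean on these libraries where they do the work, as an engineer would, in place of code of your own. Each camera call takes 0.05 s, during which the arm holds its last target. There are 200 camera calls.

## Working session

There is one attempt and no reset: what is moved stays moved. The work goes in short steps, Python scripts to look and compute and a tool call to move; the robot and the scene stay as the last step left them, time stands still between calls to the robot, and variables do not carry over. Pictures are saved under pics/ and viewed, at most 10 in all, crops included, and the job is handed in when it is done.

Besides the shell and the picture viewer there is one more tool, called after "Request:" as name(argument=value, ...) on one line, values as JSON. send_rows: Moves the arm, as the interface text tells. Its arguments: {"type":"object","properties":{"rows":{"type":"array"}},"required":["rows"]}

```bash
mkdir -p pics; python3 - <<'E'
from cell import *
import cv2,numpy as np
s=state();print({k:np.round(v,3) for k,v in s.items()})
for n in("scene","top"):
    p,d=grab_frame(n);cv2.imwrite(f"pics/{n}0.png",p[:,:,::-1]);np.savez(f"{n}0.npz",p=p,d=d)
    print(n,camera_params(n), (d>0).mean())
E
```

```text
{'time': np.float64(0.0), 'qpos': array([ 1.096,  0.287,  1.578, -0.   ,  1.279, -0.15 ]), 'joint_velocities': array([-0.001, -0.   ,  0.   , -0.003, -0.   ,  0.   ]), 'joint_efforts': array([-1.0000e-03, -4.0598e+01, -2.9262e+01, -0.0000e+00,  6.0000e-03,
       -0.0000e+00]), 'position': array([215.069, 639.115, 229.889]), 'eef_rot': array([-0.508, -3.1  ,  0.004]), 'wrist_force': array([-0.648, -0.182, -0.202]), 'ft_torque': array([ 0.054, -0.014, -0.066]), 'gripper_force': np.float64(0.0), 'gripper_width': np.float64(0.998)}
scene {'fx': 606.1243907472569, 'fy': 606.1243907472569, 'cx': 318.3577933067105, 'cy': 248.71986241842365, 'world_to_cam': array([[ 7.58470338e-01, -6.51707279e-01,  6.07584040e-04,
        -2.36189119e+02],
       [ 5.02798392e-01,  5.85759746e-01,  6.35672319e-01,
        -5.14755684e+02],
       [-4.14628175e-01, -4.81833106e-01,  7.71958765e-01,
        -1.04796273e+03],
       [ 0.00000000e+00,  0.00000000e+00,  0.00000000e+00,
         1.00000000e+00]])} 0.9961458333333333
top {'fx': 465.273116794376, 'fy': 465.273116794376, 'cx': 326.8142803822773, 'cy': 235.80916748845559, 'world_to_cam': array([[ 1.20645358e-01, -9.92673663e-01,  6.61031292e-03,
         1.73583485e+02],
       [ 9.65527035e-01,  1.18888097e-01,  2.31566761e-01,
        -5.95183611e+02],
       [-2.30656113e-01, -2.15550189e-02,  9.72796556e-01,
        -1.01062393e+03],
       [ 0.00000000e+00,  0.00000000e+00,  0.00000000e+00,
         1.00000000e+00]])} 0.995810546875
```

View pics/top0.png

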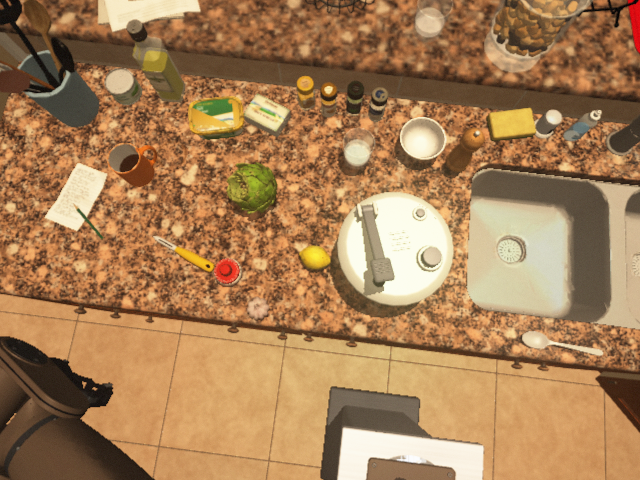

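View pics/scene0.png

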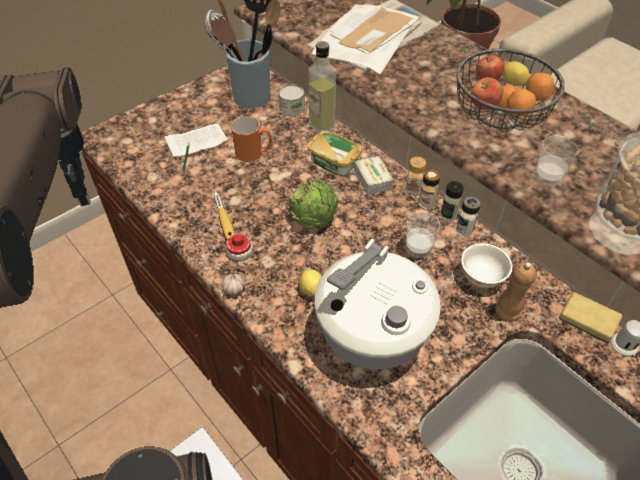

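The top view shows the lid around (395,248), the lever pad at (380,270), the brake at (430,258), the release at (419,213) and the lemon at (315,258). The spinner frame looks roughly aligned with the world frame.

```bash
cat > h.py <<'E'
import numpy as np,cv2
from cell import camera_params
def ray(n,u,v,z):
    c=camera_params(n);W=c["world_to_cam"];R=W[:3,:3];o=-R.T@W[:3,3]
    r=R.T@np.array([(u-c["cx"])/c["fx"],-(v-c["cy"])/c["fy"],-1]);return o+r*(z-o[2])/r[2]
def cloud(n,d):
    c=camera_params(n);W=c["world_to_cam"];v,u=np.mgrid[:480,:640]
    P=np.stack([(u-c["cx"])/c["fx"]*d,-(v-c["cy"])/c["fy"]*d,-d],-1)
    return (P-W[:3,3])@W[:3,:3]
E
python3 - <<'E'
from h import *
from scipy.spatial.transform import Rotation as Ro
for n,B in(("top",dict(x=(335,460),y=(190,310))),("scene",dict(x=(310,445),y=(235,365)))):
    f=np.load(n+"0.npz");p,d=f["p"],f["d"];P=cloud(n,d)
    m=np.zeros(d.shape,bool);m[B["y"][0]:B["y"][1],B["x"][0]:B["x"][1]]=1
    hsv=cv2.cvtColor(p,cv2.COLOR_RGB2HSV)
    lid=m&(abs(P[...,2]-150)<6)
    Q=P[lid];h=cv2.minEnclosingCircle(Q[:,:2].astype(np.float32));print(n,"lid",h,np.median(Q[:,2]))
    br=m&(abs(P[...,2]-182)<6)&(hsv[...,1]<60)
    k,l,s,c=cv2.connectedComponentsWithStats(br.astype(np.uint8))
    for i in range(1,k):
        if s[i,4]>30: print(" z182",s[i],P[l==i].mean(0).round(1),np.ptp(P[l==i],axis=0).round())
    hi=m&(P[...,2]>222)&(P[...,2]<245)
    k,l,s,c=cv2.connectedComponentsWithStats(hi.astype(np.uint8))
    for i in range(1,k):
        if s[i,4]>30: print(" pad",s[i],P[l==i].mean(0).round(1),np.ptp(P[l==i],axis=0).round())
print(ray("top",430,258,182),ray("scene",397,313,182),ray("top",419,213,163),ray("scene",420,286,163),ray("top",381,270,234))
print(Ro.from_rotvec([-0.508,-3.1,0.004]).as_matrix().round(3))
E
```

```text
top lid ((548.9156494140625, 95.22330474853516), 118.75741577148438) 151.12182922557383
 z182 [373 201   5  13  32] [617.5 148.8 183. ] [27. 11.  8.]
 z182 [425 252  10  12  73] [522.7  29.  183.3] [23. 19.  9.]
 pad [370 253  25  30 506] [479.  128.8 235.2] [59. 47. 23.]
scene lid ((543.3837280273438, 92.54781341552734), 119.30574798583984) 150.4672872096601
 z182 [365 239  24  20 225] [604.6 162.6 182.2] [49. 46. 12.]
 z182 [387 305  21  19 318] [524.   22.1 182.2] [41. 40. 11.]
 pad [327 268  29  22 404] [473.4 124.4 235.5] [59. 47. 22.]
[522.3907699   26.28964106 182.        ] [526.17757588  23.75310137 182.        ] [621.46455919  52.57682224 163.        ] [616.64185937  46.55940366 163.        ] [476.23528449 129.2285257  234.        ]
[[-0.948  0.319 -0.001]
 [ 0.319  0.948 -0.002]
 [-0.    -0.003 -1.   ]]
```

```bash
python3 - <<'E'
import cv2
p=cv2.imread("pics/top0.png")[180:320,290:470];cv2.imwrite("pics/c1.png",cv2.resize(p,None,fx=4,fy=4,interpolation=2))
E
```

```text
(no output)
```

View pics/c1.png

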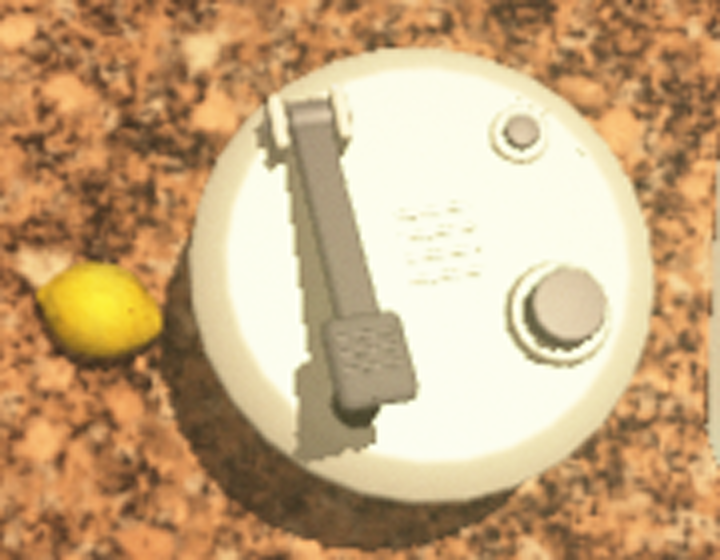

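The crop shows the pad at crop (370,358), the brake at (567,305) and the release at (520,132), with the lemon just left of the lid. The yaw is about 15° and the origin about (546,94), which agrees with the lid circle. The pad should be at (477,129) at rest and (465,126) at the stop, so I'll press at about (471,128).

Request:
send_rows(rows=[{"dp": [-0.5, -0.5, -1], "dr": [0, 0, 0], "claw": 0}, {"dp": [-1.5, -1.5, -1.8], "dr": [0, 0, 0], "claw": 0}, {"dp": [-2.6, -2.6, -1.8], "dr": [0, 0, 0], "claw": 0}, {"dp": [-3.7, -3.7, -1.8], "dr": [0, 0, 0], "claw": 0}, {"dp": [-4.8, -4.8, -1.8], "dr": [0, 0, 0], "claw": 0}, {"dp": [-5.9, -5.9, -1.8], "dr": [0, 0, 0], "claw": 0}, {"dp": [-7, -7, -1.8], "dr": [0, 0, 0], "claw": 0}, {"dp": [-8, -8, -1.8], "dr": [0, 0, 0], "claw": 0}])

```text
time: 0.9
position: [341.3, 384.6, 275.8]
eef_rot: [-0.508, -3.1, 0.001]
wrist_force: [0.2, 0.5, 0.8]
gripper_width: -0.002
gripper_force: 0.0
```

Request:
send_rows(rows=[{"dp": [-1.1, -1.1, 0], "dr": [0, 0, 0], "claw": 0}, {"dp": [-2.2, -2.2, 0], "dr": [0, 0, 0], "claw": 0}, {"dp": [-3.4, -3.4, 0], "dr": [0, 0, 0], "claw": 0}, {"dp": [-4.6, -4.6, 0], "dr": [0, 0, 0], "claw": 0}, {"dp": [-5.8, -5.8, 0], "dr": [0, 0, 0], "claw": 0}, {"dp": [-7, -7, 0], "dr": [0, 0, 0], "claw": 0}, {"dp": [-8.2, -8.1, 0], "dr": [0, 0, 0], "claw": 0}, {"dp": [-8.2, -8.1, 0], "dr": [0, 0, 0], "claw": 0}])

```text
time: 1.7
position: [472.2, 125.4, 275.8]
eef_rot: [-0.517, -3.099, 0.002]
wrist_force: [-0.2, 0.3, -0.4]
gripper_width: -0.001
gripper_force: 0.0
```

```bash
python3 - <<'E'
from h import *
from cell import *
from scipy.spatial.transform import Rotation as Ro
s=state();print(s["time"],s["position"],s["wrist_force"],s["gripper_width"],"\n",Ro.from_rotvec(s["eef_rot"]).as_matrix().round(3))
p,d=grab_frame("wrist");cv2.imwrite("pics/w1.png",p[:,:,::-1])
E
```

```text
1.7 [472.15726749 125.39502914 275.83175144] [-0.22003114  0.26582027 -0.36358515] -0.0012687317588585072 
 [[-0.946  0.325 -0.   ]
 [ 0.325  0.946 -0.001]
 [-0.    -0.001 -1.   ]]
```

View pics/w1.png

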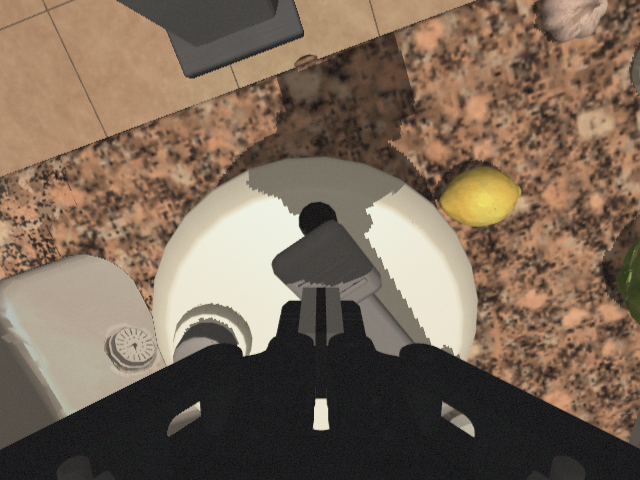

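The wrist view shows the closed fingers (320,300) above the lever pad (325,265), with the brake to the left at (210,345). I'll press the lever down.

Request:
send_rows(rows=[{"dp": [0, 0, 0.6], "dr": [0, 0, 0], "claw": 0}, {"dp": [0, 0, 1.2], "dr": [0, 0, 0], "claw": 0}, {"dp": [0, 0, 1.6], "dr": [0, 0, 0], "claw": 0}, {"dp": [0, 0, 2.0], "dr": [0, 0, 0], "claw": 0}, {"dp": [0, 0, 2.4], "dr": [0, 0, 0], "claw": 0}, {"dp": [0, 0, 2.8], "dr": [0, 0, 0], "claw": 0}, {"dp": [0, 0, 3.2], "dr": [0, 0, 0], "claw": 0}, {"dp": [0, 0, 3.2], "dr": [0, 0, 0], "claw": 0}])

```text
time: 2.55
position: [470.2, 129.5, 195.7]
eef_rot: [-0.505, -3.099, 0.001]
wrist_force: [-2.4, -1.5, 7.0]
gripper_width: 0.001
gripper_force: 3.4
```

Request:
send_rows(rows=[{"dp": [0, 0, 0.2], "dr": [0, 0, 0], "claw": 0}, {"dp": [0, 0, 0.4], "dr": [0, 0, 0], "claw": 0}, {"dp": [0, 0, 0.55], "dr": [0, 0, 0], "claw": 0}, {"dp": [0, 0, 0.65], "dr": [0, 0, 0], "claw": 0}, {"dp": [0, 0, 0.7], "dr": [0, 0, 0], "claw": 0}, {"dp": [0, 0, 0.7], "dr": [0, 0, 0], "claw": 0}, {"dp": [0, 0, 0.7], "dr": [0, 0, 0], "claw": 0}, {"dp": [0, 0, 0.7], "dr": [0, 0, 0], "claw": 0}])

```text
time: 3.35
position: [469.8, 129.3, 179.6]
eef_rot: [-0.505, -3.098, 0.002]
wrist_force: [-5.8, -1.2, 8.3]
gripper_width: -0.004
gripper_force: 4.3
```

Request:
send_rows(rows=[{"dp": [0, 0, 0.06], "dr": [0, 0, 0], "claw": 0}, {"dp": [0, 0, 0.12], "dr": [0, 0, 0], "claw": 0}, {"dp": [0, 0, 0.15], "dr": [0, 0, 0], "claw": 0}, {"dp": [0, 0, 0.15], "dr": [0, 0, 0], "claw": 0}, {"dp": [0, 0, 0.15], "dr": [0, 0, 0], "claw": 0}, {"dp": [0, 0, 0.15], "dr": [0, 0, 0], "claw": 0}, {"dp": [0, 0, 0.15], "dr": [0, 0, 0], "claw": 0}, {"dp": [0, 0, 0.15], "dr": [0, 0, 0], "claw": 0}])

```text
time: 4.15
position: [469.9, 129.3, 178.5]
eef_rot: [-0.504, -3.098, 0.003]
wrist_force: [-11.1, -2.6, 18.0]
gripper_width: 0.003
gripper_force: 9.8
```

The force jumped from 8 to 18 N over 1 mm of travel, so the lever is at its stop. Next I release it upward and give it time to spring back.

Request:
send_rows(rows=[{"dp": [0, 0, -0.4], "dr": [0, 0, 0], "claw": 0}, {"dp": [0, 0, -1.0], "dr": [0, 0, 0], "claw": 0}, {"dp": [0, 0, -1.6], "dr": [0, 0, 0], "claw": 0}, {"dp": [0, 0, -2.2], "dr": [0, 0, 0], "claw": 0}, {"dp": [0, 0, -2.8], "dr": [0, 0, 0], "claw": 0}, {"dp": [0, 0, -3.4], "dr": [0, 0, 0], "claw": 0}, {"dp": [0, 0, -4.0], "dr": [0, 0, 0], "claw": 0}, {"dp": [0, 0, -4.0], "dr": [0, 0, 0], "claw": 0}])

```text
time: 4.95
position: [471.3, 129.0, 277.1]
eef_rot: [0.507, 3.098, 0.001]
wrist_force: [-0.8, -0.2, 0.6]
gripper_width: -0.002
gripper_force: 0.0
```

```bash
python3 - <<'E'
from h import *
from cell import *
from scipy.spatial.transform import Rotation as Ro
s=state();p0=s["position"];R=Ro.from_rotvec(s["eef_rot"]).as_matrix();print(s["time"],p0,s["wrist_force"])
p,d=grab_frame("scene")
P=cloud("scene",d);v=slice(262,300),slice(320,365);hi=(P[...,2]>222)&(P[...,2]<250)
m=np.zeros(d.shape,bool);m[v]=1;print("pad top?",(hi&m).sum(), "max z", P[v][...,2].max())
cv2.imwrite("pics/s2.png",p[:,:,::-1])
print("to brake",(R.T@(np.array([524,25,215])-p0)/25).round(2))
E
```

```text
4.95 [471.27852773 128.99562325 277.12099347] [-0.78564845 -0.24691118  0.58883226]
pad top? 407 max z 1136.3434557016997
to brake [-3.32 -3.27  2.49]
```

View pics/s2.png

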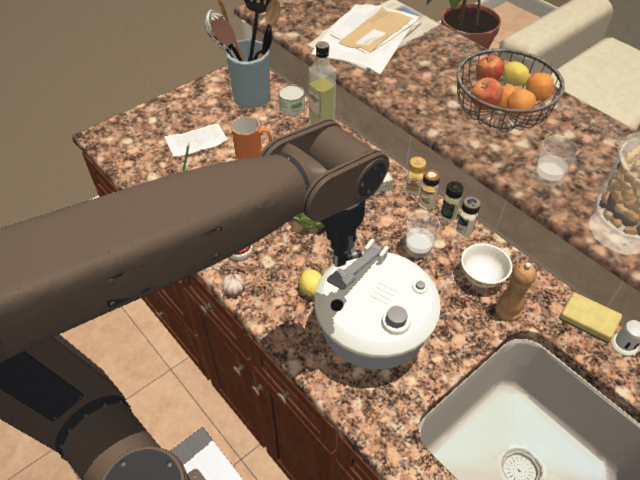

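The scene view shows the lever back up at rest (345,272), the brake at (397,315), and nothing else moved. Next I go over to the brake.

Request:
send_rows(rows=[{"dp": [-0.8, -0.8, 0], "dr": [0, 0, 0], "claw": 0}, {"dp": [-1.7, -1.7, 0], "dr": [0, 0, 0], "claw": 0}, {"dp": [-2.6, -2.5, 0], "dr": [0, 0, 0], "claw": 0}, {"dp": [-3.3, -3.25, 0], "dr": [0, 0, 0], "claw": 0}, {"dp": [-3.3, -3.25, 0.8], "dr": [0, 0, 0], "claw": 0}, {"dp": [-3.3, -3.25, 1.7], "dr": [0, 0, 0], "claw": 0}, {"dp": [-3.3, -3.25, 2.6], "dr": [0, 0, 0], "claw": 0}, {"dp": [-3.3, -3.25, 3.2], "dr": [0, 0, 0], "claw": 0}])

```text
time: 5.8
position: [521.3, 25.7, 191.7]
eef_rot: [-0.508, -3.095, 0.0]
wrist_force: [-0.4, -0.1, 0.4]
gripper_width: -0.002
gripper_force: 0.0
```

```bash
python3 - <<'E'
from h import *
from cell import *
s=state();print(s["time"],s["position"],s["wrist_force"])
p,d=grab_frame("scene")
P=cloud("scene",d);m=np.zeros(d.shape,bool);m[300:330,382:412]=1
q=P[m&(abs(P[...,2]-182)<6)];print(len(q),q.mean(0),np.median(q[:,2]))
a=cv2.resize(p[200:380,300:460,::-1],None,fx=3,fy=3);cv2.imwrite("pics/s3.png",a)
E
```

```text
5.8 [521.25853708  25.71649627 191.74746493] [-0.39680365 -0.05596199  0.35184542]
195 [519.12621073  16.725421   181.92717358] 182.0803721541849
```

View pics/s3.png

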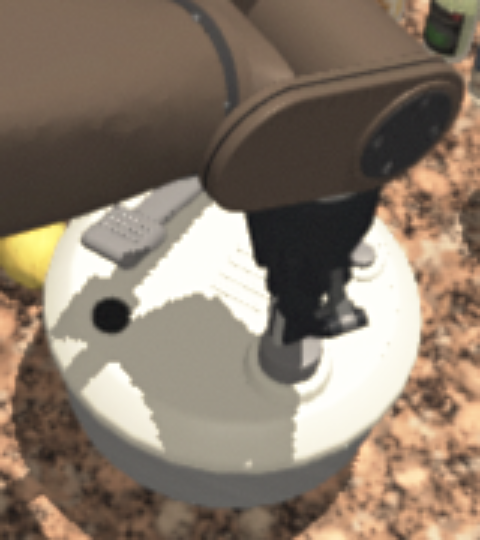

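The crop shows the fingers above the brake button (290,345), centred to within a few mm. I'll press it in small steps, guided by force.

Request:
send_rows(rows=[{"dp": [0, 0, 0.1], "dr": [0, 0, 0], "claw": 0}, {"dp": [0, 0, 0.2], "dr": [0, 0, 0], "claw": 0}, {"dp": [0, 0, 0.3], "dr": [0, 0, 0], "claw": 0}, {"dp": [0, 0, 0.4], "dr": [0, 0, 0], "claw": 0}, {"dp": [0, 0, 0.45], "dr": [0, 0, 0], "claw": 0}, {"dp": [0, 0, 0.5], "dr": [0, 0, 0], "claw": 0}, {"dp": [0, 0, 0.5], "dr": [0, 0, 0], "claw": 0}, {"dp": [0, 0, 0.5], "dr": [0, 0, 0], "claw": 0}])

```text
time: 6.65
position: [523.0, 25.7, 182.7]
eef_rot: [0.508, 3.1, 0.0]
wrist_force: [-0.7, -0.1, 0.3]
gripper_width: 0.004
gripper_force: 0.0
```

Request:
send_rows(rows=[{"dp": [0, 0, 0.04], "dr": [0, 0, 0], "claw": 0}, {"dp": [0, 0, 0.08], "dr": [0, 0, 0], "claw": 0}, {"dp": [0, 0, 0.12], "dr": [0, 0, 0], "claw": 0}, {"dp": [0, 0, 0.15], "dr": [0, 0, 0], "claw": 0}, {"dp": [0, 0, 0.15], "dr": [0, 0, 0], "claw": 0}, {"dp": [0, 0, 0.15], "dr": [0, 0, 0], "claw": 0}, {"dp": [0, 0, 0.15], "dr": [0, 0, 0], "claw": 0}, {"dp": [0, 0, 0.15], "dr": [0, 0, 0], "claw": 0}])

```text
time: 7.45
position: [523.2, 25.6, 179.0]
eef_rot: [0.508, 3.1, 0.0]
wrist_force: [-0.5, 0.2, 4.0]
gripper_width: 0.001
gripper_force: 2.0
```

Request:
send_rows(rows=[{"dp": [0, 0, 0.04], "dr": [0, 0, 0], "claw": 0}, {"dp": [0, 0, 0.08], "dr": [0, 0, 0], "claw": 0}, {"dp": [0, 0, 0.12], "dr": [0, 0, 0], "claw": 0}, {"dp": [0, 0, 0.15], "dr": [0, 0, 0], "claw": 0}, {"dp": [0, 0, 0.17], "dr": [0, 0, 0], "claw": 0}, {"dp": [0, 0, 0.17], "dr": [0, 0, 0], "claw": 0}, {"dp": [0, 0, 0.17], "dr": [0, 0, 0], "claw": 0}, {"dp": [0, 0, 0.17], "dr": [0, 0, 0], "claw": 0}])

```text
time: 8.25
position: [523.2, 25.6, 175.0]
eef_rot: [0.508, 3.1, 0.0]
wrist_force: [-2.0, 0.7, 6.2]
gripper_width: -0.001
gripper_force: 2.9
```

Request:
send_rows(rows=[{"dp": [0, 0, 0], "dr": [0, 0, 0], "claw": 0}, {"dp": [0, 0, 0], "dr": [0, 0, 0], "claw": 0}, {"dp": [0, 0, 0], "dr": [0, 0, 0], "claw": 0}, {"dp": [0, 0, 0], "dr": [0, 0, 0], "claw": 0}, {"dp": [0, 0, 0], "dr": [0, 0, 0], "claw": 0}, {"dp": [0, 0, 0], "dr": [0, 0, 0], "claw": 0}, {"dp": [0, 0, 0], "dr": [0, 0, 0], "claw": 0}, {"dp": [0, 0, 0], "dr": [0, 0, 0], "claw": 0}])

```text
time: 9.05
position: [523.2, 25.7, 175.0]
eef_rot: [0.508, 3.1, 0.0]
wrist_force: [-1.5, 0.2, 6.0]
gripper_width: -0.002
gripper_force: 2.9
```

The tip is at z 175 with 6 N, which is half-way. I'll hold there a little longer and hand in.

Request:
send_rows(rows=[{"dp": [0, 0, 0], "dr": [0, 0, 0], "claw": 0}, {"dp": [0, 0, 0], "dr": [0, 0, 0], "claw": 0}, {"dp": [0, 0, 0], "dr": [0, 0, 0], "claw": 0}, {"dp": [0, 0, 0], "dr": [0, 0, 0], "claw": 0}, {"dp": [0, 0, 0], "dr": [0, 0, 0], "claw": 0}, {"dp": [0, 0, 0], "dr": [0, 0, 0], "claw": 0}, {"dp": [0, 0, 0], "dr": [0, 0, 0], "claw": 0}, {"dp": [0, 0, 0], "dr": [0, 0, 0], "claw": 0}])

```text
time: 9.85
position: [523.2, 25.7, 175.0]
eef_rot: [0.508, 3.1, -0.0]
wrist_force: [-1.4, 0.3, 6.7]
gripper_width: -0.001
gripper_force: 2.9
```

```bash
python3 - <<'E'
from cell import *
s=state();print(s["time"],s["position"],s["wrist_force"]);print(sign_off())
E
```

```text
9.85 [523.20751764  25.67185181 174.96212003] [-1.40593002  0.26140329  6.73992179]
the job is handed in; nothing more can be done
None
```

The lever was pressed to its stop and sprang back up, and I handed the job in at 9.85 s with the fingers holding the brake about 7 mm down at about 6 N; no verdict was returned.

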